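# Cock the bench impact tester and put its safety on

## Robot

A 6-joint arm with a two-finger parallel gripper is mounted at the origin on the work surface. World frame = base frame: x ahead of the robot, y to its left, z up, the work surface at z = 0. Lengths are in m, angles in rad, forces in N, time in s.
With the tool pointing down it reaches from about 0.375 to 0.9 m from the base axis. Payload 3.1 kg.
Tool frame: the origin (TCP) lies where the fingers leave the gripper's body, on its centre line; the fingertips stand 70 mm ahead of it and the grasp point (between the pads) lies 51 mm ahead of it (robot.tip_reach is the distance from the TCP to the fingertips, in m); z points along the fingers, y is the line along which they close (so a half turn about z gives the same grasp; the last joint's range is limited). The gripper opens to 87 mm and grips with 3 to 60 N. Pads are 19 mm wide; open, the fingers measure 117 mm over their backs; the gripper's body (75 mm by 190 mm) begins 51 mm behind the grasp point.
Start: joints at [0.993, 0.527, 1.433, -0, 1.181, -0.178], TCP at [0.243, 0.576, 0.292] pointing down, gripper open.
Joint ranges: [-3.08, 3.08], [-0.75, 2.2], [0.22, 2.44], [-1.43, 4.57], [0, 2.65], [-2.85, 2.85]. Speed limits (rad/s): [2.79, 2.79, 3.14, 3.14, 3.14, 3.14].

## Interface

Orientations are given as a unit quaternion [x, y, z, w].
In Python, from rig import robot gives the robot as it stands.
- The arm moves only by the tool carry_out, never from a script. Its argument "rows" is a list that holds one entry, the list of rows, each a list of 6 numbers: the shift along the tool's x, y, z in mm, then the turn, a rotation vector about the tool's x, y, z in units of 8 degrees (1.0 is 8 degrees). A call has 1 to 20 rows; each row is the pose to reach, as a shift and turn from the pose commanded when the call began, along the tool's axes at that moment; what a row does not reach only later rows make up. A row lasts 1/10 s, in which the tool goes at most 50 mm and 8.59 degrees, less where a joint would pass 70% of its speed; a pose out of reach is approached as far as the arm can. A call with a gripper value outside its range is refused whole. "fingers" is the opening, from 0 (shut) to 1 (fully open), set as the call begins (left out, the last holds). The fingers move at their own pace and stop on an object; "grip_force" is the grip in N (left out, the last holds). Time passes only in rows, so rows that repeat a pose let the fingers close. It gives the time, the measured TCP pose, the force and the opening at its end, in the units of the state.
- robot.get_obs(): the state, without advancing time (a new reading comes with each control period).
- robot.camera(name): name is "scene" or "side" or "wrist"; returns a dict with "color" (400x640x3 uint8, red, green, blue), "depth" (400x640 float32, m along the optical axis (not along the pixel's ray), 0 where there is no reading), "K" (3x3 intrinsics, pixels), "camera_from_world" (4x4, takes a point from world to camera coordinates). Camera axes: x right, y down, z forward; pixel columns grow to the right and rows downward; lengths in m; the calibration is good to about 2 mm. The wrist camera is an equidistant fisheye: a pixel r from the principal point sees the ray r / f radians off the axis. A picture is of the moment at which its call begins.
- robot.hand_in(): hands the job in, once; it reports no verdict.
The state is a dict: "time": time; "q": joint angles; "joint_velocities": joint speeds; "joint_torque": joint torques, N m; "position": TCP position; "tool_rot": TCP orientation; "ft_force": force on the tool from outside, world axes, zero at the start; "moment": the same for the moment, N m; "grip_width": finger opening in m.
Only numpy, scipy, OpenCV 4.12 (cv2) and the standard library are available. Lean on these libraries where they do the work, as an engineer would, in place of code of your own. Each camera call takes 0.05 s, during which the arm holds its last target. There are 200 camera calls.

## Task

Get the little spring-hammer impact tester ready for its next test: draw the sprung hammer arm back by its upright post until its tip has clicked past the catch, without tripping the plate just behind the catch, then let it gently forward until the catch carries it and take your hand away; it must never be let fly or snap. Then slide the safety bolt fully home by its knob, and leave the bottle, beaker and jar beside it alone.

Things in the scene. Friction and masses are not known exactly. Their poses are not given: they have to be found in the camera images.
- tester: Grey base plate of the impact tester, 290 x 270 x 12 mm, fixed to the bench; origin on the bench surface (z = 0) near its middle. In its frame the hammer's hinge stands at (-50, 85) mm, the catch's rail runs along x at y = -90 mm, the white test tile and its anvil (up to 76 mm high) stand on the +x side, the safety bolt in the corner at -x, -y.
- hammer (a joint): Swing of the flat steel hammer arm (14 mm wide, top 45 mm above the bench) about its upright hinge, rad: 0 = at rest by the tile, growing as drawn back (clockwise from above). At 0 it points 21.2 deg to the -y side of the tester's +x, at 1.2 along its -y. A spring drives it towards 0: 0.6 N m at 0, plus 0.6 N m per rad (4.5 N at the post at rest, 9.8 N when cocked).
- hammer_grip (a point): On the axis of the hammer's upright round steel grip post (its sleeve turns freely), 14 mm in diameter, standing on the arm from 45 to 90 mm above the bench; this point is 70 mm above the bench and 135 mm from the hinge axis. It moves with the arm. The striking head and the anvil (up to 76 mm high) stand more than 55 mm from it, towards the hinge.
- hammer_hinge (a point): On the upright hinge axis of the hammer, 70 mm above the bench; fixed to the base.
- hammer_nose (a point): Centre of the nose pin at the arm's tip, 7 mm in diameter, 40 mm above the bench, 175 mm from the hinge. On the last 16 mm before the catch it rides up the ramp of the sprung pawl: the pull at the post rises 2 to 4 N above the spring's. Past the crest it drops at once to the spring's or 1 to 2 N below (the click); some 4 mm further (at the nose) the pawl has shut behind it: stop.
- catch_rail (a point): Fixed point on the base, 40 mm high: where the nose rests if the catch block is clamped mid-rail. The block, with pawl and trip plate, is clamped up to 15 mm to either side of it along the tester's x, not measured: the hammer hooks at some joint value from 1.11 to 1.29. The trip plate is 6 mm behind the hooked nose. Let forward from there, the nose meets the lip and the pull falls to nothing.
- trip (a joint): Travel of the stiffly sprung brass trip plate that stands behind the catch, m: 0 = untouched. It takes about 1 N to start and 10 N more per mm, too little travel to go by its reading. Pushed in by 1 mm (about 11 N at the nose, 14 N more pull at the post) it fires the tester, which spoils the job.
- bolt (a joint): Travel of the safety bolt, m: near 0 = off, 0.045 = fully home (end stop). It slides along the tester's +x axis against about 2 N of friction and stays where it is left. Home, it stands behind the pawl and locks it; put home before the hammer is hooked it keeps the catch from opening.
- bolt_knob (a point): On the axis of the safety bolt's upright black knob, 16 mm in diameter, standing from 44 to 80 mm above the bench; this point is 65 mm above the bench. It moves with the bolt. Parts of the tester beside it are lower than 49 mm, but for the hammer's post.
- reagent_bottle: Amber glass bottle, 56 mm in diameter, 130 mm high, standing beside the tester; leave alone. Origin at the centre of its underside.
- beaker: Clear glass beaker, 68 mm in diameter, 85 mm high, standing beside the tester; leave alone. Origin at the centre of its underside.
- jar: White jar, 54 mm in diameter, 70 mm high, standing beside the tester; leave alone. Origin at the centre of its underside.

How it is judged:
By the outcome, as a careful person would: the job done as asked, in the order asked, and still so for the second after the job is handed in, with the robot touching nothing.
It also fails if it takes over 72 s, if anything falls off the work surface, if the arm or the gripper's body presses on something with over 40 N, if the wrist force passes 120 N, or if a joint passes its speed limit or range.

## Working session

There is one attempt and no reset: what is moved stays moved. The work goes in short steps, Python scripts to look and compute and a tool call to move; the robot and the scene stay as the last step left them, time stands still between calls to the robot, and variables do not carry over. Pictures are saved under pics/ and viewed, on a budget of 10 in all, crops included, one or two more only if the job needs it, and the job is handed in when it is done.

Besides the shell and the picture viewer there is one more tool, called after "Call:" as name(argument=value, ...) on one line, values as JSON. carry_out: Moves the arm, as the interface text tells. Its arguments: {"type":"object","properties":{"rows":{"type":"array"},"fingers":{"type":"number"},"grip_force":{"type":"number"}},"required":["rows"]}

```bash
mkdir -p pics; cat > h.py <<'E'
import numpy as np,cv2
from scipy.spatial.transform import Rotation as R
from rig import robot
def shot(n,f,crop=None,s=1):
    c=robot.camera(n); np.savez('pics/'+f+'.npz',**c)
    im=c['color'][:,:,::-1]
    if crop: x0,y0,x1,y1=crop; im=im[y0:y1,x0:x1]
    if s!=1: im=cv2.resize(im,None,fx=s,fy=s,interpolation=cv2.INTER_CUBIC)
    cv2.imwrite('pics/'+f+'.png',im); return c
def px(c,u,v,z):  # pixel -> world at height z (pinhole)
    T=np.linalg.inv(c['camera_from_world']); d=T[:3,:3]@np.linalg.inv(c['K'])@[u,v,1]; o=T[:3,3]
    return o+d*(z-o[2])/d[2]
def dp(c,u,v):
    T=np.linalg.inv(c['camera_from_world']); z=c['depth'][int(round(v)),int(round(u))]
    return (T@np.r_[np.linalg.inv(c['K'])@[u,v,1]*z,1])[:3]
E
python3 - <<'E'
from h import *
for n in('scene','side'):
    c=shot(n,n+'1'); print(np.linalg.inv(c['camera_from_world'])[:3,3].round(3))
a=cv2.imread('pics/scene1.png');b=cv2.imread('pics/side1.png')
o=robot.get_obs();print(o['time'],o['position'],o['tool_rot'],o['grip_width'])
E
```

```text
[ 1.118 -0.293  0.873]
[0.443 0.706 0.692]
0.1 [0.24295152 0.57527272 0.29137217] [ 1.98561369e-01  9.80087969e-01 -9.06446829e-04 -3.65937842e-04] 0.08698219496506625
```

View pics/scene1.png

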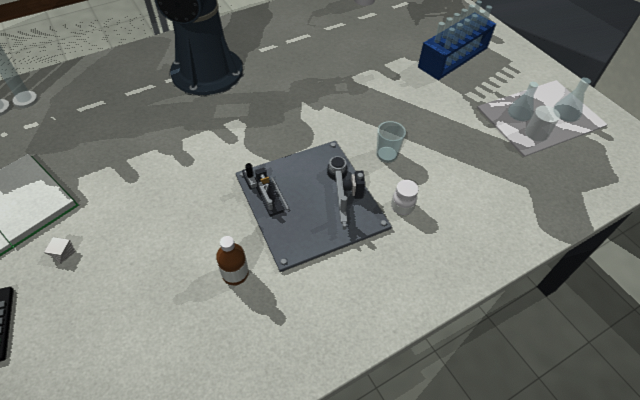

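View pics/side1.png

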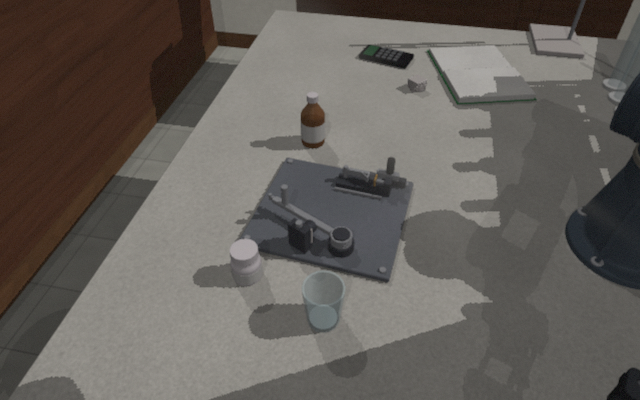

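The scene view shows the plate with corners near (236,178), (335,143), (391,227) and (282,270), the hinge near (338,163) and the bolt knob near (249,170). The side view shows the post at (284,195), the hinge at (341,236) and the knob at (391,165). Next I'll enlarge both.

```bash
python3 - <<'E'
import cv2
a=cv2.imread('pics/scene1.png')[130:280,225:425];b=cv2.imread('pics/side1.png')[145:285,235:425]
cv2.imwrite('pics/c1.png',cv2.convertScaleAbs(cv2.resize(a,(800,600),interpolation=cv2.INTER_CUBIC),alpha=1.6))
cv2.imwrite('pics/c2.png',cv2.convertScaleAbs(cv2.resize(b,(760,560),interpolation=cv2.INTER_CUBIC),alpha=1.6))
E
```

```text
(no output)
```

View pics/c1.png

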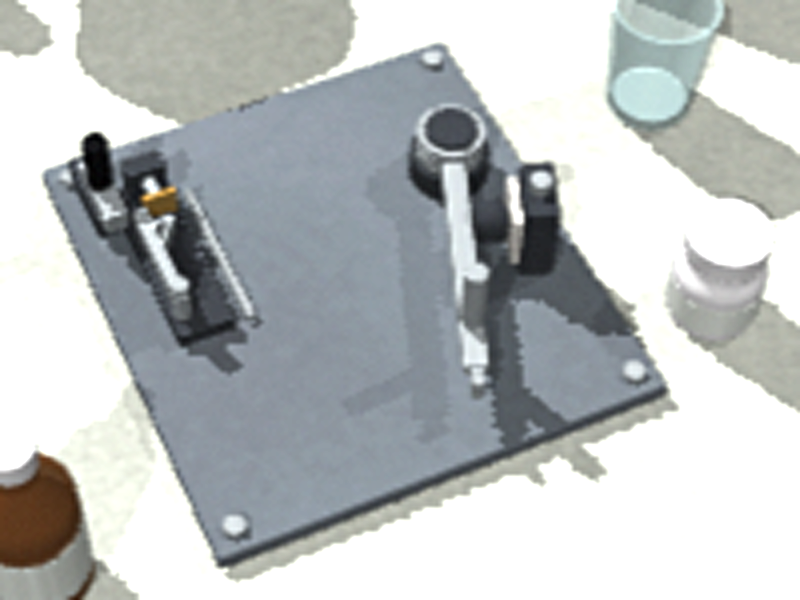

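View pics/c2.png

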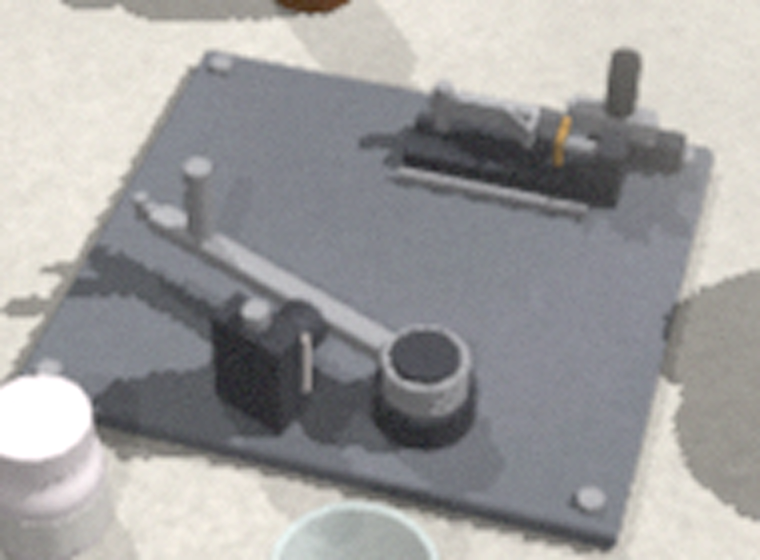

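```bash
cat > fit.py <<'E'
from h import *
from scipy.optimize import least_squares
S=np.load('pics/scene1.npz');D=np.load('pics/side1.npz')
s=lambda u,v:(u/4+225-.4,v/4+130-.4); d=lambda u,v:(u/4+235-.4,v/4+145-.4)
cor=[(-.145,-.135),(-.145,.135),(.145,.135),(.145,-.135)]
m=[(S,s(43,175),0,.012),(S,s(440,45),1,.012),(S,s(667,383),2,.012),(S,s(219,555),3,.012),(D,d(205,52),3,.012),(D,d(713,150),0,.012),(D,d(613,537),1,.012)]
W=[px(c,*p,z)[:2] for c,p,i,z in m]
def f(x):
    c_,s_=np.cos(x[2]),np.sin(x[2]); Rm=np.array([[c_,-s_],[s_,c_]])
    return np.concatenate([Rm@cor[k[2]]+x[:2]-w for k,w in zip(m,W)])
r=least_squares(f,[.5,0,W and np.arctan2(*(W[3]-W[0])[::-1])]);x=r.x
if __name__=='__main__':
    print(x,np.degrees(x[2]),(r.fun.reshape(-1,2)*1e3).round(1).tolist())
Rm=np.array([[np.cos(x[2]),-np.sin(x[2])],[np.sin(x[2]),np.cos(x[2])]])
tw=lambda p:Rm@np.array(p)+x[:2]
wt=lambda w:Rm.T@(np.array(w)[:2]-x[:2])
if __name__=='__main__':
    H=np.array([-.05,.085])
    print('hinge',tw(H)); a=np.radians(-21.2)
    print('post model',tw(H+.135*np.array([np.cos(a),np.sin(a)])),'nose model',tw(H+.175*np.array([np.cos(a),np.sin(a)])))
    for n,c,p,z in[('post',S,s(477,268),.09),('post',D,d(199,164),.09),('knob',S,s(96,140),.08),('knob',D,d(625,56),.08),('nose',S,s(477,375),.042),('nose',D,d(141,200),.042)]:
        w=px(c,*p,z);print(n,w.round(4),'tester mm',(wt(w)*1e3).round(1), np.linalg.norm(wt(w)-H))
    for n,c,p in[('bottle',S,(232,250)),('beaker',D,(323,318)),('jar',D,(246,262)),]:
        w=px(c,*p,.0);print(n,w.round(3))
    print('post target cocked',[tw(H+.135*np.array([np.cos(a-t),np.sin(a-t)])).round(4).tolist() for t in(1.11,1.2,1.29)])
E
python3 fit.py
```

```text
[ 0.56112406  0.03135208 -0.09396116] -5.383577994891127 [[-3.2, -1.4], [-2.5, 2.4], [3.2, 0.0], [5.4, -2.3], [0.6, -0.7], [-1.0, -0.3], [-2.5, 2.2]]
hinge [0.51931957 0.12066829]
post model [0.64004771 0.06025541] nose model [0.67581901 0.0423553 ]
post [0.6422 0.0667 0.09  ] tester mm [77.4 42.8] 0.13424104929791716
post [0.6451 0.0603 0.09  ] tester mm [80.9 36.7] 0.1395336910853258
knob [ 0.4544 -0.0677  0.08  ] tester mm [ -96.9 -108.7] 0.1992722017300615
knob [ 0.4573 -0.0735  0.08  ] tester mm [ -93.5 -114.1] 0.20382419652397518
nose [0.6743 0.0502 0.042 ] tester mm [110.9  29.4] 0.17019116443236362
nose [0.6826 0.0405 0.042 ] tester mm [120.1  20.5] 0.18186681662967383
bottle [ 0.591 -0.18   0.   ]
beaker [0.529 0.269 0.   ]
jar [ 0.691  0.181 -0.   ]
post target cocked [[0.5189, -0.0143], [0.5068, -0.0137], [0.4947, -0.0121]]
```

Call:
carry_out(rows=[[[-20,-11,2,0,0,0.1],[-55,-31,6,0,0,0.46],[-95,-53,10,0,0,0.46],[-135,-75,14,0,0,0.46],[-175,-98,19,0,0,0.46],[-215,-120,23,0,0,0.46],[-255,-142,27,0,0,0.46],[-295,-164,31,0,0,0.46],[-335,-187,35,0,0,0.46],[-375,-209,40,0,0,0.46],[-415,-231,44,0,0,0.46],[-455,-253,48,0,0,0.46],[-490,-273,52,0,0,0.46],[-520,-290,55,0,0,0.46],[-545,-304,58,0,0,0.46],[-560,-312,60,0,0,0.46],[-567,-316,60,0,0,0.46],[-567,-316,60,0,0,0.46],[-567,-316,60,0,0,0.46],[-567,-316,60,0,0,0.46]]], fingers=0.5, grip_force=40)

```text
time: 2.1
position: [0.6416, 0.0653, 0.2324]
tool_rot: [0.229, 0.973, 0.0, -0.0]
ft_force: [-0.6, 0.0, -0.3]
grip_width: 0.0437
```

```bash
python3 - <<'E'
from h import *
c=shot('wrist','w1'); T=np.linalg.inv(c['camera_from_world']);print(T.round(3).tolist(),c['K'].round(1).tolist())
o=robot.get_obs();print(o['time'],o['position'],o['tool_rot'],o['ft_force'],o['q'])
E
```

```text
[[0.447, 0.858, 0.253, 0.572], [0.895, -0.428, -0.126, 0.1], [0.0, 0.282, -0.959, 0.325], [0.0, 0.0, 0.0, 1.0]] [[309.7, 0.0, 315.5], [0.0, 309.7, 200.6], [0.0, 0.0, 1.0]]
2.15 [0.64176604 0.06524483 0.23249475] [ 2.29145925e-01  9.73392049e-01  7.91532390e-05 -2.39369489e-04] [-0.21134508 -0.05958627 -0.41083267] [-7.17037394e-02  6.21834510e-01  1.43505678e+00  2.62707025e-04
  1.08514890e+00 -1.18022239e+00]
```

View pics/w1.png

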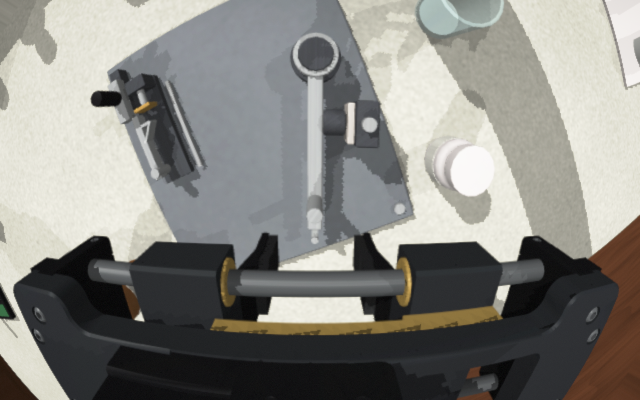

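The wrist view shows the hinge top at (316,54), the post top at about (315,214), the nose at (315,240), the knob running from (118,99) to its top at (96,99), and plate corners at (331,0), (413,214) and (109,72).

```bash
cat >> h.py <<'E'
def wpx(c,u,v,z):
    K=c['K'];x,y=(u-K[0,2])/K[0,0],(v-K[1,2])/K[1,1];r=np.hypot(x,y)+1e-12
    T=np.linalg.inv(c['camera_from_world']);d=T[:3,:3]@[x/r*np.sin(r),y/r*np.sin(r),np.cos(r)];o=T[:3,3]
    return o+d*(z-o[2])/d[2]
E
python3 - <<'E'
from h import *
from fit import wt
c=np.load('pics/w1.npz')
for n,u,v,z in[('hinge',316,54,.055),('hinge',316,54,.065),('post',315,213,.09),('nose',315,240,.042),('knobtop',96,99,.08),('knobbase',116,99,.049),('c++',413,214,.012),('c--',109,72,.012)]:
    w=wpx(c,u,v,z);print(n,z,w.round(4),(wt(w)*1e3).round(1))
w=wpx(c,315,213,.09)[:2];n=wpx(c,315,240,.042)[:2]
print(n-w,np.linalg.norm(n-w))
# zoom
cv2.imwrite('pics/w1z.png',cv2.resize(c['color'][180:270,250:380,::-1],None,fx=6,fy=6,interpolation=cv2.INTER_CUBIC))
E
```

```text
hinge 0.055 [0.5263 0.1232 0.055 ] [-43.3  88.2]
hinge 0.065 [0.528  0.1223 0.065 ] [-41.5  87.5]
post 0.09 [0.6427 0.0642 0.09  ] [78.1 40.3]
nose 0.042 [0.6826 0.0442 0.042 ] [119.7  24.1]
knobtop 0.08 [ 0.4567 -0.071   0.08  ] [ -94.3 -111.7]
knobbase 0.049 [ 0.4581 -0.0691  0.049 ] [ -93.1 -109.7]
c++ 0.012 [0.716  0.1483 0.012 ] [143.2 131. ]
c-- 0.012 [ 0.4081 -0.0859  0.012 ] [-141.3 -131.1]
[ 0.03988339 -0.02000355] 0.04461868490315763
```

View pics/w1z.png

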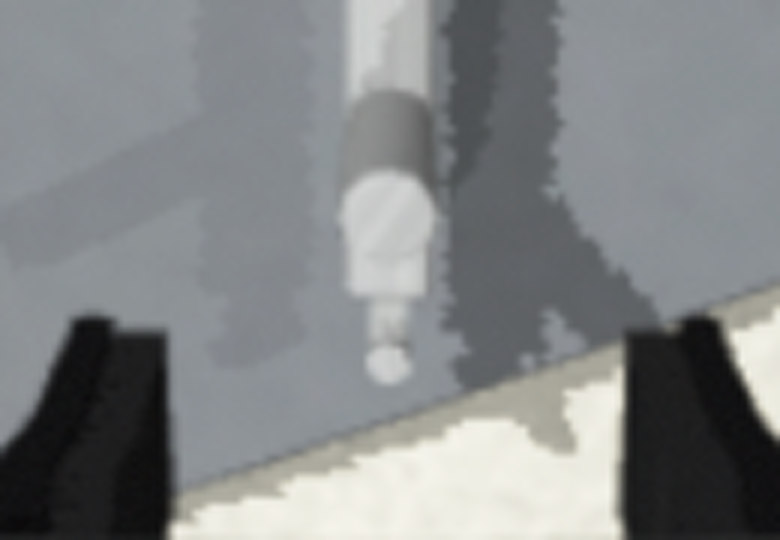

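Call:
carry_out(rows=[[[-3,-0.5,25,0,0,0],[-3,-0.5,60,0,0,0],[-3,-0.5,90,0,0,0],[-3,-0.5,104,0,0,0],[-3,-0.5,109,0,0,0],[-3,-0.5,109,0,0,0]]])

```text
time: 2.75
position: [0.6451, 0.0625, 0.1234]
tool_rot: [0.23, 0.973, 0.0, -0.0]
ft_force: [0.4, 0.0, -0.9]
grip_width: 0.0434
```

Call:
carry_out(rows=[[[0,0,0,0,0,0],[0,0,0,0,0,0],[0,0,0,0,0,0],[0,0,0,0,0,0],[0,0,0,0,0,0],[0,0,0,0,0,0]]], fingers=0, grip_force=30)

```text
time: 3.35
position: [0.6453, 0.0623, 0.1238]
tool_rot: [0.23, 0.973, 0.0, 0.0]
ft_force: [-0.6, 1.2, 2.6]
grip_width: 0.013
```

```bash
python3 - <<'E'
from h import *
o=robot.get_obs();print(o['time'],o['position'],o['tool_rot'],o['ft_force'],o['moment'],o['grip_width'])
E
```

```text
3.35 [0.64533407 0.06234385 0.12377224] [2.30053908e-01 9.73177717e-01 3.07382801e-04 4.84958461e-04] [-0.64000404  1.21305287  2.61843489] [ 0.16293677  0.00493758 -0.02864485] 0.013017232493131345
```

Call:
carry_out(rows=[[[0.1,-3.8,0,0,0,0.2],[0.2,-7.5,0,0,0,0.4],[0.5,-11.3,0,0,0,0.6],[0.8,-15.0,0,0,0,0.8],[1.3,-18.8,0,0,0,1.0],[1.9,-22.5,0,0,0,1.2],[2.6,-26.2,0,0,0,1.4],[3.4,-29.9,0,0,0,1.6],[4.2,-33.6,0,0,0,1.8],[5.2,-37.2,0,0,0,2.0],[6.3,-40.8,0,0,0,2.2],[7.5,-44.4,0,0,0,2.4],[8.8,-47.9,0,0,0,2.6],[10.2,-51.4,0,0,0,2.8],[11.7,-54.9,0,0,0,3.0],[11.7,-54.9,0,0,0,3.0],[11.7,-54.9,0,0,0,3.0]]])

```text
time: 5.05
position: [0.6106, 0.0188, 0.1238]
tool_rot: [0.428, 0.904, 0.001, 0.001]
ft_force: [3.1, 6.0, 2.9]
grip_width: 0.0132
```

```bash
cat > st.py <<'E'
from h import *
o=robot.get_obs();r=R.from_quat(o['tool_rot']);f=r.inv().apply(o['ft_force']);Rm=r.as_matrix()
H=np.array([.5238,.1232]); d=o['position'][:2]-H
print('t',o['time'],'pos',o['position'].round(4),'w',round(o['grip_width'],4),'F tool',f.round(2),'M',o['moment'].round(2))
print('tool x dir',np.degrees(np.arctan2(Rm[1,0],Rm[0,0])).round(2),'arm ang',np.degrees(np.arctan2(d[1],d[0])).round(2),'theta',(np.radians(-26.6)-np.arctan2(d[1],d[0])).round(4),'rad',np.linalg.norm(d).round(4))
E
python3 st.py
```

```text
t 5.05 pos [0.6106 0.0188 0.1238] w 0.0132 F tool [ 2.68  6.22 -2.86] M [ 1.06 -0.42  0.03]
tool x dir 129.28 arm ang -50.25 theta 0.4128 rad 0.1358
```

Call:
carry_out(rows=[[[0.2,-3.8,0,0,0,0.2],[0.4,-7.5,0,0,0,0.4],[0.8,-11.3,0,0,0,0.6],[1.3,-15.0,0,0,0,0.8],[1.9,-18.8,0,0,0,1.0],[2.6,-22.5,0,0,0,1.2],[3.4,-26.2,0,0,0,1.4],[4.3,-29.9,0,0,0,1.6],[5.2,-33.6,0,0,0,1.8],[6.2,-37.2,0,0,0,2.0],[7.3,-40.8,0,0,0,2.2],[8.5,-44.4,0,0,0,2.4],[9.8,-47.9,0,0,0,2.6],[11.2,-51.4,0,0,0,2.8],[12.7,-54.9,0,0,0,3.0],[12.7,-54.9,0,0,0,3.0],[12.7,-54.9,0,0,0,3.0]]])

```text
time: 6.75
position: [0.562, -0.0067, 0.1238]
tool_rot: [0.607, 0.795, 0.002, 0.003]
ft_force: [6.4, 5.9, 0.3]
grip_width: 0.0133
```

```bash
python3 st.py
```

```text
t 6.75 pos [ 0.562  -0.0067  0.1238] w 0.0133 F tool [ 4.04  7.71 -0.28] M [ 1.08 -0.91 -0.04]
tool x dir 105.27 arm ang -73.61 theta 0.8206 rad 0.1354
```

Call:
carry_out(rows=[[[1,0,0,0,0,0],[2,0,0,0,0,0],[2,0,0,0,0,0]]])

```text
time: 7.05
position: [0.5628, -0.0061, 0.1238]
tool_rot: [0.606, 0.795, 0.002, 0.005]
ft_force: [7.1, 2.6, -2.2]
grip_width: 0.0134
```

```bash
python3 st.py
```

```text
t 7.05 pos [ 0.5628 -0.0061  0.1238] w 0.0134 F tool [0.68 7.49 2.26] M [ 0.27 -1.18  0.01]
tool x dir 105.33 arm ang -73.21 theta 0.8135 rad 0.135
```

Call:
carry_out(rows=[[[0.1,-3.8,0,0,0,0.2],[0.3,-7.5,0,0,0,0.4],[0.6,-11.3,0,0,0,0.6],[1.0,-15.0,0,0,0,0.8],[1.5,-18.8,0,0,0,1.0],[1.5,-18.8,0,0,0,1.0],[1.5,-18.8,0,0,0,1.0]]])

```text
time: 7.75
position: [0.5447, -0.0101, 0.1239]
tool_rot: [0.661, 0.751, 0.002, 0.005]
ft_force: [8.5, 1.4, -2.5]
grip_width: 0.0133
```

```bash
python3 st.py
```

```text
t 7.75 pos [ 0.5447 -0.0101  0.1239] w 0.0133 F tool [0.35 8.6  2.61] M [ 0.14 -1.22 -0.02]
tool x dir 97.32 arm ang -81.11 theta 0.9514 rad 0.1349
```

Call:
carry_out(rows=[[[0,-2.4,0,0,0,0.12],[0.1,-4.7,0,0,0,0.25],[0.1,-4.7,0,0,0,0.25]]])

```text
time: 8.05
position: [0.54, -0.0107, 0.1238]
tool_rot: [0.674, 0.739, 0.003, 0.005]
ft_force: [8.4, 0.2, -3.0]
grip_width: 0.0131
```

Call:
carry_out(rows=[[[0,-2.4,0,0,0,0.12],[0.1,-4.7,0,0,0,0.25],[0.1,-4.7,0,0,0,0.25]]])

```text
time: 8.35
position: [0.5355, -0.0112, 0.1239]
tool_rot: [0.686, 0.727, 0.003, 0.005]
ft_force: [9.5, 0.7, -3.8]
grip_width: 0.0126
```

Call:
carry_out(rows=[[[0,-1.2,0,0,0,0.06],[0.1,-2.4,0,0,0,0.12],[0.1,-2.4,0,0,0,0.12]]])

```text
time: 8.65
position: [0.5333, -0.0113, 0.1238]
tool_rot: [0.692, 0.722, 0.003, 0.005]
ft_force: [9.6, -0.2, -3.2]
grip_width: 0.0131
```

```bash
python3 st.py
```

```text
t 8.65 pos [ 0.5333 -0.0113  0.1238] w 0.0131 F tool [-0.59  9.52  3.34] M [-0.06 -1.33 -0.  ]
tool x dir 92.36 arm ang -85.96 theta 1.0361 rad 0.1349
```

Call:
carry_out(rows=[[[0,-0.5,0,0,0,0.03],[0,-1,0,0,0,0.05],[0,-1,0,0,0,0.05],[0,-1,0,0,0,0.05]]])

```text
time: 9.05
position: [0.5325, -0.0114, 0.1239]
tool_rot: [0.695, 0.719, 0.003, 0.005]
ft_force: [8.7, 1.2, -3.1]
grip_width: 0.0129
```

Call:
carry_out(rows=[[[0,-0.5,0,0,0,0.03],[0,-1,0,0,0,0.05],[0,-1,0,0,0,0.05],[0,-1,0,0,0,0.05]]])

```text
time: 9.45
position: [0.5315, -0.0114, 0.1239]
tool_rot: [0.697, 0.717, 0.003, 0.006]
ft_force: [9.0, -0.2, -4.1]
grip_width: 0.013
```

Call:
carry_out(rows=[[[0,-0.5,0,0,0,0.03],[0,-1,0,0,0,0.05],[0,-1,0,0,0,0.05],[0,-1,0,0,0,0.05]]])

```text
time: 9.85
position: [0.5305, -0.0115, 0.1238]
tool_rot: [0.7, 0.714, 0.003, 0.006]
ft_force: [9.2, -0.3, -3.8]
grip_width: 0.0131
```

Call:
carry_out(rows=[[[0,-0.5,0,0,0,0.03],[0,-1,0,0,0,0.05],[0,-1,0,0,0,0.05],[0,-1,0,0,0,0.05]]])

```text
time: 10.25
position: [0.5296, -0.0115, 0.1239]
tool_rot: [0.702, 0.712, 0.003, 0.006]
ft_force: [10.3, -0.6, -3.3]
grip_width: 0.0133
```

Call:
carry_out(rows=[[[0,-0.5,0,0,0,0.03],[0,-1,0,0,0,0.05],[0,-1,0,0,0,0.05],[0,-1,0,0,0,0.05]]])

```text
time: 10.65
position: [0.5286, -0.0116, 0.1239]
tool_rot: [0.705, 0.709, 0.003, 0.006]
ft_force: [9.7, -0.1, -3.1]
grip_width: 0.0131
```

Call:
carry_out(rows=[[[0,-0.5,0,0,0,0.03],[0,-1,0,0,0,0.05],[0,-1,0,0,0,0.05],[0,-1,0,0,0,0.05]]])

```text
time: 11.05
position: [0.5276, -0.0116, 0.1238]
tool_rot: [0.707, 0.707, 0.003, 0.006]
ft_force: [9.5, -0.5, -2.7]
grip_width: 0.013
```

Call:
carry_out(rows=[[[0,-0.5,0,0,0,0.03],[0,-1,0,0,0,0.05],[0,-1,0,0,0,0.05],[0,-1,0,0,0,0.05]]])

```text
time: 11.45
position: [0.5267, -0.0116, 0.1239]
tool_rot: [0.71, 0.704, 0.003, 0.006]
ft_force: [9.1, 0.1, -3.9]
grip_width: 0.0135
```

Call:
carry_out(rows=[[[0,-0.5,0,0,0,0.03],[0,-1,0,0,0,0.05],[0,-1,0,0,0,0.05],[0,-1,0,0,0,0.05]]])

```text
time: 11.85
position: [0.5257, -0.0116, 0.1239]
tool_rot: [0.712, 0.702, 0.003, 0.006]
ft_force: [8.8, -1.3, -3.7]
grip_width: 0.0131
```

Call:
carry_out(rows=[[[0,-0.5,0,0,0,0.03],[0,-1,0,0,0,0.05],[0,-1,0,0,0,0.05],[0,-1,0,0,0,0.05]]])

```text
time: 12.25
position: [0.5247, -0.0116, 0.1239]
tool_rot: [0.715, 0.7, 0.003, 0.006]
ft_force: [9.5, -0.2, -4.4]
grip_width: 0.0134
```

Call:
carry_out(rows=[[[0,-0.5,0,0,0,0.03],[0,-1,0,0,0,0.05],[0,-1,0,0,0,0.05],[0,-1,0,0,0,0.05]]])

```text
time: 12.65
position: [0.5238, -0.0116, 0.1239]
tool_rot: [0.717, 0.697, 0.003, 0.006]
ft_force: [9.7, -1.8, -3.8]
grip_width: 0.0132
```

```bash
python3 st.py
```

```text
t 12.65 pos [ 0.5238 -0.0116  0.1239] w 0.0132 F tool [-1.55  9.68  3.88] M [-0.08 -1.34  0.01]
tool x dir 88.37 arm ang -90.02 theta 1.1069 rad 0.1348
```

Call:
carry_out(rows=[[[0,-0.5,0,0,0,0.03],[-0.2,-1,0,0,0,0.05],[-0.2,-1,0,0,0,0.05],[-0.2,-1,0,0,0,0.05]]])

```text
time: 13.05
position: [0.5227, -0.0117, 0.1239]
tool_rot: [0.72, 0.694, 0.003, 0.006]
ft_force: [8.6, 0.6, -3.7]
grip_width: 0.0132
```

Call:
carry_out(rows=[[[0,-0.5,0,0,0,0.03],[-0.2,-1,0,0,0,0.05],[-0.2,-1,0,0,0,0.05],[-0.2,-1,0,0,0,0.05]]])

```text
time: 13.45
position: [0.5217, -0.0117, 0.1238]
tool_rot: [0.722, 0.692, 0.003, 0.005]
ft_force: [9.4, 0.5, -4.3]
grip_width: 0.0131
```

Call:
carry_out(rows=[[[0,-0.5,0,0,0,0.03],[0,-1,0,0,0,0.05],[0,-1,0,0,0,0.05],[0,-1,0,0,0,0.05]]])

```text
time: 13.85
position: [0.5207, -0.0117, 0.1239]
tool_rot: [0.724, 0.689, 0.003, 0.005]
ft_force: [9.7, 0.4, -3.5]
grip_width: 0.0131
```

Call:
carry_out(rows=[[[0,-0.5,0,0,0,0.03],[0,-1,0,0,0,0.05],[0,-1,0,0,0,0.05],[0,-1,0,0,0,0.05]]])

```text
time: 14.25
position: [0.5197, -0.0116, 0.1238]
tool_rot: [0.727, 0.687, 0.003, 0.006]
ft_force: [9.0, -0.0, -4.0]
grip_width: 0.013
```

Call:
carry_out(rows=[[[0,-0.5,0,0,0,0.03],[0,-1,0,0,0,0.05],[0,-1,0,0,0,0.05],[0,-1,0,0,0,0.05]]])

```text
time: 14.65
position: [0.5187, -0.0116, 0.1239]
tool_rot: [0.729, 0.684, 0.003, 0.006]
ft_force: [9.3, 0.6, -4.0]
grip_width: 0.0132
```

Call:
carry_out(rows=[[[0,-0.5,0,0,0,0.03],[0,-1,0,0,0,0.05],[0,-1,0,0,0,0.05],[0,-1,0,0,0,0.05]]])

```text
time: 15.05
position: [0.5178, -0.0116, 0.1239]
tool_rot: [0.732, 0.682, 0.003, 0.006]
ft_force: [8.9, -0.0, -3.5]
grip_width: 0.013
```

Call:
carry_out(rows=[[[0,-0.5,0,0,0,0.03],[0,-1,0,0,0,0.05],[0,-1,0,0,0,0.05],[0,-1,0,0,0,0.05]]])

```text
time: 15.45
position: [0.5168, -0.0115, 0.1238]
tool_rot: [0.734, 0.679, 0.003, 0.006]
ft_force: [9.2, 0.6, -3.7]
grip_width: 0.0133
```

```bash
python3 st.py; python3 - <<'E'
from h import *
c=shot('side','s2',(330,140,450,230),6)
E
```

```text
t 15.45 pos [ 0.5168 -0.0115  0.1238] w 0.0133 F tool [1.35 9.07 3.78] M [ 0.02 -1.32 -0.01]
tool x dir 85.56 arm ang -92.97 theta 1.1584 rad 0.1349
```

View pics/s2.png

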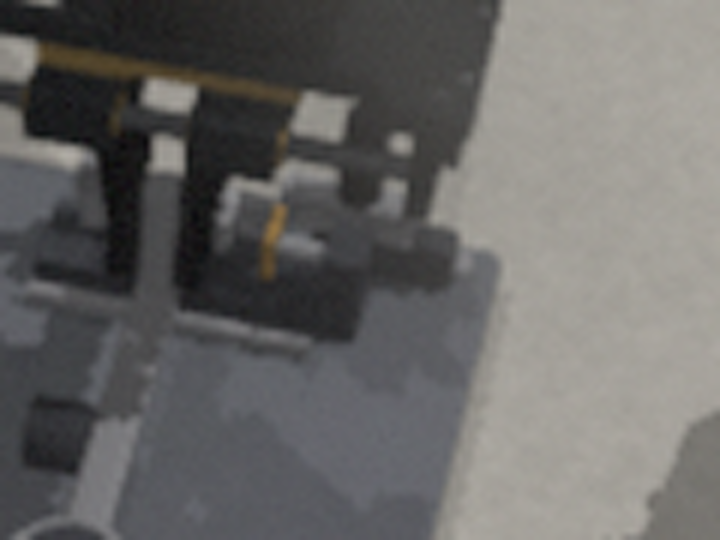

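The post is gripped, with the arm at crop x≈155 over the rail. The brass trip plate is still well ahead at crop (275,235), full-image (375.8,179). I'll estimate the hook position from the plate.

```bash
python3 - <<'E'
from h import *
from fit import wt,S,D,s,d,tw
w=np.load('pics/w1.npz')
H=wt([.5238,.1232]);print('H',H)
for z in(.035,.045,.05):
  for n,p in[('S',px(S,*s(163,198),z)),('D',px(D,*d(563,137),z)),('w',wpx(w,145,105,z))]:
    q=wt(p);print(z,n,p.round(4),(q*1e3).round(1))
# nose now
a=np.radians(-92.97);n=np.array([.5238,.1232])+.175*np.array([np.cos(a),np.sin(a)]);print('nose',(wt(n)*1e3).round(1))
for c in('w1',):
  cv2.imwrite('pics/w1p.png',cv2.resize(w['color'][55:195,80:220,::-1],(600,600),interpolation=cv2.INTER_CUBIC))
E
```

```text
H [-0.04577686  0.08794091]
0.035 S [ 0.4761 -0.0401  0.035 ] [-77.9 -79.1]
0.035 D [ 0.4836 -0.0569  0.035 ] [-68.9 -95.2]
0.035 w [ 0.4792 -0.0485  0.035 ] [-74.1 -87.1]
0.045 S [ 0.4838 -0.0431  0.045 ] [-70.  -81.4]
0.045 D [ 0.483  -0.0453  0.045 ] [-70.6 -83.7]
0.045 w [ 0.4824 -0.0433  0.045 ] [-71.4 -81.7]
0.05 S [ 0.4876 -0.0446  0.05  ] [-66.1 -82.5]
0.05 D [ 0.4826 -0.0395  0.05  ] [-71.5 -77.9]
0.05 w [ 0.484  -0.0408  0.05  ] [-70. -79.]
nose [-38.4 -86.9]
```

View pics/w1p.png

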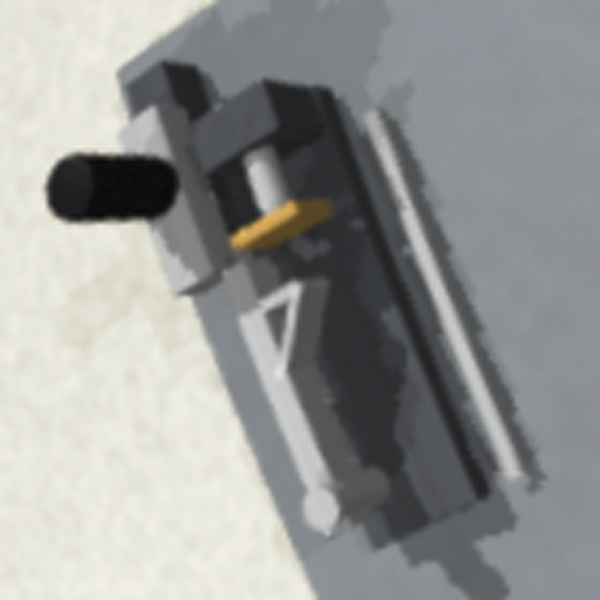

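Call:
carry_out(rows=[[[0,-0.5,0,0,0,0.03],[0.2,-1,0,0,0,0.05],[0.2,-1,0,0,0,0.05],[0.2,-1,0,0,0,0.05]]])

```text
time: 15.9
position: [0.5159, -0.0114, 0.1238]
tool_rot: [0.736, 0.677, 0.003, 0.006]
ft_force: [9.7, 0.1, -3.8]
grip_width: 0.013
```

Call:
carry_out(rows=[[[0,-0.5,0,0,0,0.03],[0.1,-1,0,0,0,0.05],[0.1,-1,0,0,0,0.05],[0.1,-1,0,0,0,0.05]]])

```text
time: 16.3
position: [0.515, -0.0113, 0.1239]
tool_rot: [0.739, 0.674, 0.003, 0.006]
ft_force: [9.2, -0.9, -3.9]
grip_width: 0.0127
```

Call:
carry_out(rows=[[[0,-0.5,0,0,0,0.03],[0,-1,0,0,0,0.05],[0,-1,0,0,0,0.05],[0,-1,0,0,0,0.05]]])

```text
time: 16.7
position: [0.514, -0.0113, 0.1239]
tool_rot: [0.741, 0.672, 0.003, 0.006]
ft_force: [9.5, -0.4, -3.8]
grip_width: 0.0131
```

Call:
carry_out(rows=[[[0,-0.5,0,0,0,0.03],[0,-1,0,0,0,0.05],[0,-1,0,0,0,0.05],[0,-1,0,0,0,0.05]]])

```text
time: 17.1
position: [0.5131, -0.0112, 0.1239]
tool_rot: [0.743, 0.669, 0.003, 0.006]
ft_force: [9.5, -1.7, -4.4]
grip_width: 0.0131
```

Call:
carry_out(rows=[[[0,-0.5,0,0,0,0.03],[0,-1,0,0,0,0.05],[0,-1,0,0,0,0.05],[0,-1,0,0,0,0.05]]])

```text
time: 17.5
position: [0.5121, -0.0111, 0.1238]
tool_rot: [0.746, 0.666, 0.003, 0.006]
ft_force: [8.8, -1.0, -4.4]
grip_width: 0.0132
```

Call:
carry_out(rows=[[[0,-0.5,0,0,0,0.03],[0,-1,0,0,0,0.05],[0,-1,0,0,0,0.05],[0,-1,0,0,0,0.05]]])

```text
time: 17.9
position: [0.5117, -0.0111, 0.1239]
tool_rot: [0.748, 0.664, 0.004, 0.006]
ft_force: [11.4, -1.2, -5.1]
grip_width: 0.0129
```

Call:
carry_out(rows=[[[0,-0.5,0,0,0,0.03],[0,-1,0,0,0,0.05],[0,-1,0,0,0,0.05],[0,-1,0,0,0,0.05]]])

```text
time: 18.3
position: [0.5115, -0.0111, 0.1239]
tool_rot: [0.75, 0.661, 0.005, 0.007]
ft_force: [13.2, -0.1, -6.5]
grip_width: 0.0133
```

Call:
carry_out(rows=[[[0,-0.5,0,0,0,0.03],[0,-1,0,0,0,0.05],[0,-1,0,0,0,0.05],[0,-1,0,0,0,0.05]]])

```text
time: 18.7
position: [0.511, -0.011, 0.1239]
tool_rot: [0.753, 0.658, 0.005, 0.008]
ft_force: [12.7, -0.1, -6.8]
grip_width: 0.0133
```

```bash
python3 st.py
```

```text
t 18.7 pos [ 0.511  -0.011   0.1239] w 0.0133 F tool [ 1.58 12.51  7.05] M [-0.17 -1.83 -0.02]
tool x dir 82.35 arm ang -95.43 theta 1.2013 rad 0.1348
```

Call:
carry_out(rows=[[[0,-0.5,0,0,0,0.03],[0.1,-1,0,0,0,0.05],[0.1,-1,0,0,0,0.05],[0.1,-1,0,0,0,0.05]]])

```text
time: 19.1
position: [0.5102, -0.0109, 0.1239]
tool_rot: [0.755, 0.656, 0.005, 0.008]
ft_force: [12.9, -0.5, -8.3]
grip_width: 0.0128
```

Call:
carry_out(rows=[[[0,-0.5,0,0,0,0.03],[0.1,-1,0,0,0,0.05],[0.1,-1,0,0,0,0.05],[0.1,-1,0,0,0,0.05]]])

```text
time: 19.5
position: [0.5093, -0.0108, 0.1239]
tool_rot: [0.757, 0.653, 0.005, 0.008]
ft_force: [13.3, -1.0, -8.2]
grip_width: 0.0134
```

Call:
carry_out(rows=[[[0,-0.5,0,0,0,0.03],[0.1,-1,0,0,0,0.05],[0.1,-1,0,0,0,0.05],[0.1,-1,0,0,0,0.05]]])

```text
time: 19.9
position: [0.5084, -0.0107, 0.1239]
tool_rot: [0.759, 0.651, 0.005, 0.008]
ft_force: [11.7, -2.6, -8.2]
grip_width: 0.013
```

```bash
python3 st.py
```

```text
t 19.9 pos [ 0.5084 -0.0107  0.1239] w 0.013 F tool [-0.73 11.76  8.46] M [-0.25 -1.89  0.03]
tool x dir 81.17 arm ang -96.57 theta 1.2212 rad 0.1347
```

Call:
carry_out(rows=[[[0,-0.5,0,0,0,0.03],[0,-1,0,0,0,0.05],[0,-1,0,0,0,0.05],[0,-1,0,0,0,0.05]]])

```text
time: 20.3
position: [0.5075, -0.0106, 0.1239]
tool_rot: [0.762, 0.648, 0.005, 0.008]
ft_force: [13.1, -1.6, -7.1]
grip_width: 0.0133
```

Call:
carry_out(rows=[[[0,-0.5,0,0,0,0.03],[0,-1,0,0,0,0.05],[0,-1,0,0,0,0.05],[0,-1,0,0,0,0.05]]])

```text
time: 20.7
position: [0.5065, -0.0104, 0.1239]
tool_rot: [0.764, 0.645, 0.005, 0.008]
ft_force: [13.2, -2.4, -8.2]
grip_width: 0.0133
```

Call:
carry_out(rows=[[[0,-0.5,0,0,0,0.03],[0,-1,0,0,0,0.05],[0,-1,0,0,0,0.05],[0,-1,0,0,0,0.05]]])

```text
time: 21.1
position: [0.5056, -0.0103, 0.1239]
tool_rot: [0.766, 0.643, 0.005, 0.008]
ft_force: [13.7, -2.6, -8.7]
grip_width: 0.0129
```

Call:
carry_out(rows=[[[0,-0.5,0,0,0,0.03],[0,-1,0,0,0,0.05],[0,-1,0,0,0,0.05],[0,-1,0,0,0,0.05]]])

```text
time: 21.5
position: [0.5046, -0.0102, 0.1239]
tool_rot: [0.768, 0.64, 0.005, 0.008]
ft_force: [13.1, -2.7, -8.4]
grip_width: 0.0131
```

Call:
carry_out(rows=[[[0,-0.5,0,0,0,0.03],[0,-1,0,0,0,0.05],[0,-1,0,0,0,0.05],[0,-1,0,0,0,0.05]]])

```text
time: 21.9
position: [0.5032, -0.01, 0.1239]
tool_rot: [0.771, 0.637, 0.005, 0.008]
ft_force: [11.9, -2.4, -6.5]
grip_width: 0.0131
```

```bash
python3 st.py
```

```text
t 21.9 pos [ 0.5032 -0.01    0.1239] w 0.0131 F tool [-0.15 12.07  6.72] M [-0.47 -1.71 -0.02]
tool x dir 79.18 arm ang -98.77 theta 1.2597 rad 0.1347
```

Call:
carry_out(rows=[[[0,-0.5,0,0,0,0.03],[0,-0.5,0,0,0,0.03],[0,-0.5,0,0,0,0.03]]])

```text
time: 22.2
position: [0.5014, -0.0097, 0.1239]
tool_rot: [0.772, 0.636, 0.004, 0.006]
ft_force: [10.1, -3.6, -5.1]
grip_width: 0.0129
```

```bash
python3 st.py
```

```text
t 22.2 pos [ 0.5014 -0.0097  0.1239] w 0.0129 F tool [-1.56 10.56  5.26] M [-0.49 -1.34 -0.01]
tool x dir 78.96 arm ang -99.57 theta 1.2736 rad 0.1347
```

Call:
carry_out(rows=[[[0,0,0,0,0,0],[0,0,0,0,0,0]]])

```text
time: 22.4
position: [0.5008, -0.0095, 0.1239]
tool_rot: [0.772, 0.636, 0.003, 0.006]
ft_force: [8.8, -2.8, -4.0]
grip_width: 0.0128
```

```bash
python3 st.py
```

```text
t 22.4 pos [ 0.5008 -0.0095  0.1239] w 0.0128 F tool [-1.04  9.1   4.17] M [-0.54 -1.31 -0.05]
tool x dir 78.97 arm ang -99.82 theta 1.2779 rad 0.1347
```

Call:
carry_out(rows=[[[0,-0.3,0,0,0,0],[0,-0.5,0,0,0,0.03],[0,-0.5,0,0,0,0.03],[0,-0.5,0,0,0,0.03]]])

```text
time: 22.8
position: [0.5, -0.0094, 0.1238]
tool_rot: [0.773, 0.634, 0.003, 0.006]
ft_force: [8.0, -3.7, -3.3]
grip_width: 0.0133
```

Call:
carry_out(rows=[[[0,-0.3,0,0,0,0],[0,-0.5,0,0,0,0.03],[0,-0.5,0,0,0,0.03],[0,-0.5,0,0,0,0.03]]])

```text
time: 23.2
position: [0.5001, -0.0094, 0.1239]
tool_rot: [0.774, 0.633, 0.004, 0.006]
ft_force: [10.1, -3.0, -3.7]
grip_width: 0.0131
```

```bash
python3 st.py
```

```text
t 23.2 pos [ 0.5001 -0.0094  0.1239] w 0.0131 F tool [-0.97 10.43  3.89] M [-0.51 -1.33 -0.  ]
tool x dir 78.48 arm ang -100.14 theta 1.2835 rad 0.1347
```

Call:
carry_out(rows=[[[0,0.5,0,0,0,-0.03],[0,1,0,0,0,-0.05],[0,1,0,0,0,-0.05],[0,1,0,0,0,-0.05]]])

```text
time: 23.6
position: [0.5003, -0.0095, 0.1239]
tool_rot: [0.772, 0.635, 0.003, 0.006]
ft_force: [7.8, -2.8, -2.8]
grip_width: 0.013
```

Call:
carry_out(rows=[[[0,0.5,0,0,0,-0.03],[0,1,0,0,0,-0.05],[0,1,0,0,0,-0.05],[0,1,0,0,0,-0.05]]])

```text
time: 24.0
position: [0.5005, -0.0095, 0.1238]
tool_rot: [0.77, 0.638, 0.002, 0.005]
ft_force: [7.3, -3.0, -1.4]
grip_width: 0.0132
```

Call:
carry_out(rows=[[[0,0.5,0,0,0,-0.03],[0,1,0,0,0,-0.05],[0,1,0,0,0,-0.05],[0,1,0,0,0,-0.05]]])

```text
time: 24.4
position: [0.5007, -0.0095, 0.1238]
tool_rot: [0.768, 0.641, 0.002, 0.004]
ft_force: [4.7, -2.7, -0.9]
grip_width: 0.0131
```

```bash
python3 st.py
```

```text
t 24.4 pos [ 0.5007 -0.0095  0.1238] w 0.0131 F tool [-1.8   5.06  0.96] M [-0.55 -0.7  -0.05]
tool x dir 79.7 arm ang -99.89 theta 1.2791 rad 0.1347
```

Call:
carry_out(rows=[[[0,0.5,0,0,0,-0.03],[0,1,0,0,0,-0.05],[0,1,0,0,0,-0.05],[0,1,0,0,0,-0.05]]])

```text
time: 24.8
position: [0.5008, -0.0095, 0.1238]
tool_rot: [0.765, 0.644, 0.001, 0.003]
ft_force: [4.0, -4.6, 0.4]
grip_width: 0.013
```

Call:
carry_out(rows=[[[0.2,0.5,0,0,0,-0.03],[0.2,1,0,0,0,-0.05],[0.2,1,0,0,0,-0.05],[0.2,1,0,0,0,-0.05]]])

```text
time: 25.2
position: [0.501, -0.0095, 0.1238]
tool_rot: [0.763, 0.646, 0.0, 0.003]
ft_force: [3.0, -5.2, 1.8]
grip_width: 0.0135
```

```bash
python3 st.py
```

```text
t 25.2 pos [ 0.501  -0.0095  0.1238] w 0.0135 F tool [-4.65  3.8  -1.79] M [-0.94 -0.35  0.03]
tool x dir 80.55 arm ang -99.74 theta 1.2765 rad 0.1346
```

Call:
carry_out(rows=[[[-0.5,0.5,0,0,0,0],[-1,1,0,0,0,0],[-1.4,1.3,0,0,0,0],[-1.4,1.3,0,0,0,0],[-1.4,1.3,0,0,0,0]]])

```text
time: 25.7
position: [0.5012, -0.0096, 0.1237]
tool_rot: [0.763, 0.646, 0.0, 0.001]
ft_force: [3.0, -4.4, 4.3]
grip_width: 0.013
```

```bash
python3 st.py
```

```text
t 25.7 pos [ 0.5012 -0.0096  0.1237] w 0.013 F tool [-3.86  3.69 -4.26] M [-0.77 -0.36 -0.01]
tool x dir 80.55 arm ang -99.66 theta 1.2751 rad 0.1347
```

Call:
carry_out(rows=[[[-0.5,0.5,0,0,0,0],[-1,1,0,0,0,0],[-1,1.5,0,0,0,0],[-1,1.5,0,0,0,0],[-1,1.5,0,0,0,0]]])

```text
time: 26.2
position: [0.5014, -0.0098, 0.1237]
tool_rot: [0.763, 0.646, -0.0, -0.0]
ft_force: [1.7, -0.4, 7.9]
grip_width: 0.0132
```

```bash
python3 st.py
```

```text
t 26.2 pos [ 0.5014 -0.0098  0.1237] w 0.0132 F tool [-0.11  1.76 -7.88] M [-0.21 -0.15 -0.02]
tool x dir 80.52 arm ang -99.57 theta 1.2735 rad 0.1349
```

Call:
carry_out(rows=[[[0,0.4,-0.4,0,0,0],[0,0.8,-0.8,0,0,0],[0,0.8,-0.8,0,0,0],[0,0.8,-0.8,0,0,0]]])

```text
time: 26.6
position: [0.5016, -0.0099, 0.1238]
tool_rot: [0.763, 0.646, -0.001, -0.001]
ft_force: [-0.6, 0.0, 2.5]
grip_width: 0.0132
```

```bash
python3 st.py; python3 - <<'E'
from h import *
c=shot('wrist','w2',(180,60,460,270),2.8)
E
```

```text
t 26.6 pos [ 0.5016 -0.0099  0.1238] w 0.0132 F tool [-0.07 -0.63 -2.51] M [-0.14  0.06  0.03]
tool x dir 80.53 arm ang -99.48 theta 1.272 rad 0.1349
```

View pics/w2.png

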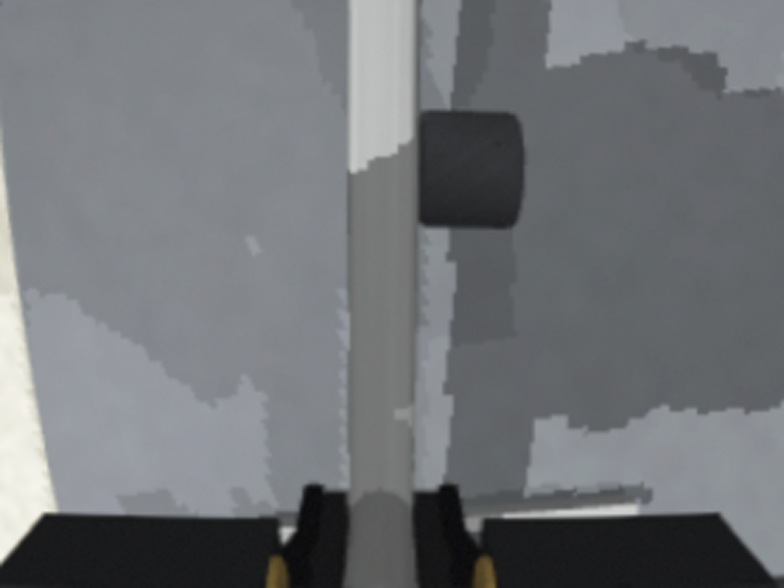

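The wrist view shows the arm vertical at crop x≈380, with the post between the fingers. The pull is about 0 with the post still, so the catch is carrying it. I'll open slightly and check before going further.

Call:
carry_out(rows=[[[0,0,0,0,0,0],[0,0,0,0,0,0],[0,0,0,0,0,0]]], fingers=0.2)

```text
time: 26.95
position: [0.502, -0.0101, 0.1237]
tool_rot: [0.763, 0.646, -0.0, -0.001]
ft_force: [-0.4, -0.5, -0.5]
grip_width: 0.017
```

```bash
python3 st.py
```

```text
t 26.95 pos [ 0.502  -0.0101  0.1237] w 0.017 F tool [-0.57 -0.3   0.48] M [-0.1   0.04 -0.02]
tool x dir 80.53 arm ang -99.27 theta 1.2684 rad 0.135
```

Call:
carry_out(rows=[[[0,0,0,0,0,0],[0,0,0,0,0,0],[0,0,-10,0,0,0],[0,0,-30,0,0,0],[0,0,-50,0,0,0],[-15,-8,-70,0,0,-0.2],[-35,-18,-70,0,0,-0.4],[-55,-28,-70,0,0,-0.5],[-67.7,-35.3,-70,0,0,-0.5],[-67.7,-35.3,-70,0,0,-0.5],[-67.7,-35.3,-70,0,0,-0.5]]], fingers=0.55)

```text
time: 28.05
position: [0.4569, -0.0713, 0.1946]
tool_rot: [0.74, 0.672, 0.0, 0.0]
ft_force: [0.3, 0.2, 0.8]
grip_width: 0.048
```

```bash
python3 st.py; python3 - <<'E'
from h import *
c=shot('wrist','w3',(180,100,500,300),2.5)
c=shot('side','s3',(320,120,450,230),5)
a=cv2.imread('pics/w3.png');b=cv2.imread('pics/s3.png');b=cv2.resize(b,(591,500))
cv2.imwrite('pics/k3.png',cv2.resize(np.hstack([a,b]),(800,288)))
E
```

```text
t 28.05 pos [ 0.4569 -0.0713  0.1946] w 0.048 F tool [ 0.27  0.28 -0.81] M [-0.05  0.02  0.02]
tool x dir 84.47 arm ang -109.0 theta 1.4381 rad 0.2057
```

View pics/k3.png

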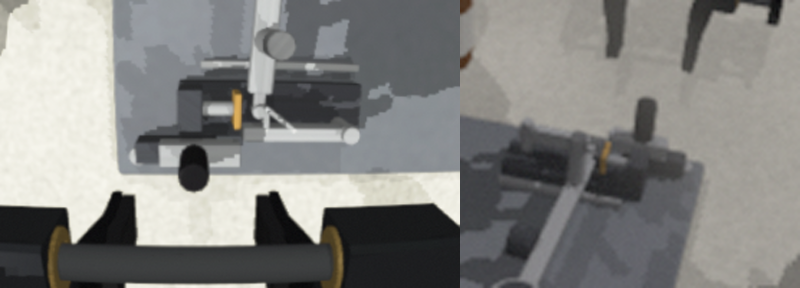

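The nose is held by the pawl with a clear gap to the brass plate. The knob top, at composite (194,172), is centred between the fingers. I'll check its fore-aft offset.

```bash
python3 - <<'E'
from h import *
c=np.load('pics/w3.npz')
k=800/1391*2.5
for v in(170,174):
  w=wpx(c,194/k+180,v/k+100,.08);o=robot.get_obs();d=w-o['position'];print(w.round(4),(R.from_quat(o['tool_rot']).inv().apply(d)*1e3).round(1))
E
```

```text
[ 0.4566 -0.0676  0.08  ] [  3.2  -1.  114.3]
[ 0.4564 -0.0696  0.08  ] [  1.1  -1.  114.3]
```

Knob offset is about (+2, -1) mm. Descend, then grip.

Call:
carry_out(rows=[[[1.5,-1,20,0,0,0],[1.5,-1,45,0,0,0],[1.5,-1,63,0,0,0],[1.5,-1,71,0,0,0],[1.5,-1,71,0,0,0]]])

```text
time: 28.65
position: [0.4556, -0.069, 0.1222]
tool_rot: [0.74, 0.673, -0.0, -0.001]
ft_force: [-0.3, -0.3, 0.4]
grip_width: 0.0477
```

Call:
carry_out(rows=[[[0,0,0,0,0,0],[0,0,0,0,0,0],[0,0,0,0,0,0],[0,0,0,0,0,0],[0,0,0,0,0,0],[0,0,0,0,0,0]]], fingers=0, grip_force=20)

```text
time: 29.25
position: [0.4559, -0.0697, 0.1234]
tool_rot: [0.74, 0.673, 0.0, 0.0]
ft_force: [0.1, 0.8, 2.9]
grip_width: 0.0153
```

```bash
python3 st.py
```

```text
t 29.25 pos [ 0.4559 -0.0697  0.1234] w 0.0153 F tool [ 0.85  0.01 -2.94] M [-0.04  0.02 -0.01]
tool x dir 84.52 arm ang -109.38 theta 1.4448 rad 0.2045
```

Call:
carry_out(rows=[[[0,2,0,0,0,0],[0,5,0,0,0,0],[0,8,0,0,0,0],[0,11,0,0,0,0],[0,14,0,0,0,0],[0,17,0,0,0,0],[0,20,0,0,0,0],[0,23,0,0,0,0],[0,26,0,0,0,0],[0,29,0,0,0,0],[0,32,0,0,0,0],[0,35,0,0,0,0],[0,38,0,0,0,0],[0,40,0,0,0,0],[0,40,0,0,0,0],[0,40,0,0,0,0]]])

```text
time: 30.85
position: [0.4953, -0.0735, 0.1234]
tool_rot: [0.74, 0.673, -0.0, -0.0]
ft_force: [-1.8, -1.0, 5.1]
grip_width: 0.0153
```

```bash
python3 st.py
```

```text
t 30.85 pos [ 0.4953 -0.0735  0.1234] w 0.0153 F tool [-1.16 -1.69 -5.07] M [-0.19  0.31 -0.01]
tool x dir 84.55 arm ang -98.23 theta 1.2502 rad 0.1988
```

Moved 39.6 mm with 1.7 N of friction. Now on to the stop in small steps.

Call:
carry_out(rows=[[[0,1,0,0,0,0],[0,2,0,0,0,0],[0,3,0,0,0,0],[0,3,0,0,0,0]]])

```text
time: 31.25
position: [0.4959, -0.0735, 0.1233]
tool_rot: [0.74, 0.673, -0.002, -0.002]
ft_force: [-7.2, -2.8, 9.4]
grip_width: 0.0151
```

Call:
carry_out(rows=[[[0,1,0,0,0,0],[0,2,0,0,0,0],[0,2,0,0,0,0]]])

```text
time: 31.55
position: [0.4963, -0.0735, 0.1233]
tool_rot: [0.739, 0.673, -0.003, -0.004]
ft_force: [-9.4, -3.8, 11.5]
grip_width: 0.015
```

Call:
carry_out(rows=[[[0,1,0,0,0,0],[0,2,0,0,0,0],[0,2,0,0,0,0]]])

```text
time: 31.85
position: [0.4967, -0.0734, 0.1232]
tool_rot: [0.739, 0.673, -0.004, -0.006]
ft_force: [-12.8, -4.7, 14.4]
grip_width: 0.0153
```

```bash
python3 st.py
```

```text
t 31.85 pos [ 0.4967 -0.0734  0.1232] w 0.0153 F tool [ -5.86 -12.5  -14.28] M [-0.91  2.17  0.01]
tool x dir 84.67 arm ang -97.85 theta 1.2436 rad 0.1985
```

Call:
carry_out(rows=[[[-0.5,-2,-1,0,0,0],[-1,-4,-2,0,0,0],[-1,-5,-2,0,0,0],[-1,-5,-2,0,0,0]]])

```text
time: 32.25
position: [0.4957, -0.0737, 0.1236]
tool_rot: [0.74, 0.673, -0.001, -0.002]
ft_force: [-2.6, 2.1, -14.7]
grip_width: 0.0157
```

```bash
python3 st.py
```

```text
t 32.25 pos [ 0.4957 -0.0737  0.1236] w 0.0157 F tool [ 1.83 -2.68 14.68] M [ 0.2   0.44 -0.  ]
tool x dir 84.54 arm ang -98.13 theta 1.2484 rad 0.1989
```

Call:
carry_out(rows=[[[0,0,1,0,0,0],[0,0,1,0,0,0],[0,0,1,0,0,0],[0,0,1,0,0,0]]], fingers=0.35)

```text
time: 32.65
position: [0.4993, -0.0754, 0.1251]
tool_rot: [0.74, 0.673, 0.001, 0.002]
ft_force: [-0.3, -0.6, 0.2]
grip_width: 0.0295
```

Call:
carry_out(rows=[[[0,0,-10,0,0,0],[0,0,-35,0,0,0],[0,0,-65,0,0,0],[0,0,-80,0,0,0],[0,0,-80,0,0,0]]])

```text
time: 33.15
position: [0.4991, -0.0752, 0.2072]
tool_rot: [0.74, 0.673, 0.002, 0.003]
ft_force: [-0.0, 0.4, 0.8]
grip_width: 0.0305
```

```bash
python3 st.py; python3 - <<'E'
from h import *
c=shot('wrist','w4')
i=c['color'][120:250,220:400,::-1]
cv2.imwrite('pics/w4z.png',cv2.convertScaleAbs(cv2.resize(i,None,fx=4.4,fy=4.4,interpolation=cv2.INTER_CUBIC),alpha=1.4))
E
```

```text
t 33.15 pos [ 0.4991 -0.0752  0.2072] w 0.0305 F tool [ 0.35 -0.03 -0.76] M [-0.08  0.09  0.04]
tool x dir 84.54 arm ang -97.09 theta 1.2302 rad 0.1999
```

View pics/w4z.png

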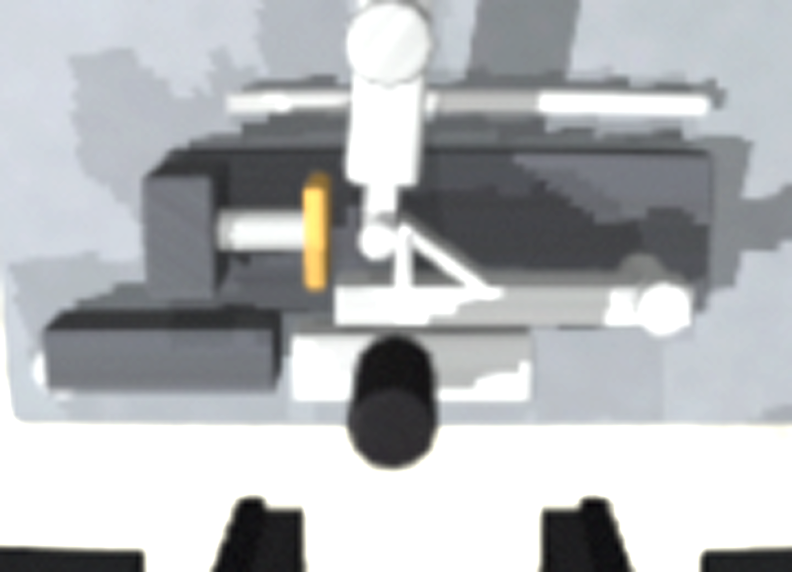

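The nose is behind the pawl lip with a gap to the brass plate (crop x 328 to 355). The bolt bar stands behind the pawl at crop (292–530, 365). It stopped after about 40 mm, so I'll regrip and push harder to confirm it's at the end stop.

Call:
carry_out(rows=[[[1,-3.5,20,0,0,0],[1,-3.5,50,0,0,0],[1,-3.5,74,0,0,0],[1,-3.5,84,0,0,0],[1,-3.5,84,0,0,0]]])

```text
time: 33.7
position: [0.4929, -0.0729, 0.1183]
tool_rot: [0.74, 0.673, -0.001, -0.002]
ft_force: [-0.8, 0.8, 1.3]
grip_width: 0.0306
```

Call:
carry_out(rows=[[[0,0,0,0,0,0],[0,0,0,0,0,0],[0,0,0,0,0,0],[0,0,0,0,0,0],[0,0,0,0,0,0]]], fingers=0, grip_force=40)

```text
time: 34.2
position: [0.4948, -0.0735, 0.121]
tool_rot: [0.74, 0.673, 0.001, 0.001]
ft_force: [0.6, -0.0, 4.9]
grip_width: 0.0152
```

Call:
carry_out(rows=[[[0,1,0,0,0,0],[0,2,0,0,0,0],[0,3,0,0,0,0],[0,4,0,0,0,0],[0,5,0,0,0,0],[0,5,0,0,0,0]]])

```text
time: 34.8
position: [0.496, -0.0735, 0.1209]
tool_rot: [0.74, 0.673, -0.002, -0.003]
ft_force: [-7.1, -2.0, 11.2]
grip_width: 0.0148
```

```bash
python3 st.py
```

```text
t 34.8 pos [ 0.496  -0.0735  0.1209] w 0.0148 F tool [ -2.65  -6.96 -11.2 ] M [-0.64  1.27 -0.02]
tool x dir 84.62 arm ang -98.04 theta 1.2469 rad 0.1987
```

Call:
carry_out(rows=[[[0,1,-1,0,0,0],[0,2,-2,0,0,0],[0,3,-3,0,0,0],[0,4,-3,0,0,0],[0,5,-3,0,0,0],[0,6,-3,0,0,0],[0,6,-3,0,0,0]]])

```text
time: 35.5
position: [0.4971, -0.0735, 0.1211]
tool_rot: [0.739, 0.674, -0.006, -0.008]
ft_force: [-12.7, -6.7, -2.8]
grip_width: 0.0154
```

```bash
python3 st.py
```

```text
t 35.5 pos [ 0.4971 -0.0735  0.1211] w 0.0154 F tool [ -7.82 -11.97   3.06] M [-1.29  2.02  0.01]
tool x dir 84.69 arm ang -97.73 theta 1.2414 rad 0.1985
```

Call:
carry_out(rows=[[[0,-3,0,0,0,0],[0,-6,0,0,0,0],[0,-8.5,0,0,0,0],[0,-8.5,0,0,0,0],[0,-8.5,0,0,0,0]]])

```text
time: 36.0
position: [0.4953, -0.0734, 0.1213]
tool_rot: [0.74, 0.673, -0.001, -0.002]
ft_force: [-1.0, -4.0, -26.5]
grip_width: 0.0153
```

```bash
python3 st.py
```

```text
t 36.0 pos [ 0.4953 -0.0734  0.1213] w 0.0153 F tool [-4.08 -0.5  26.48] M [-0.83  0.06 -0.04]
tool x dir 84.56 arm ang -98.25 theta 1.2505 rad 0.1987
```

Call:
carry_out(rows=[[[0,0,1,0,0,0],[0,0,2,0,0,0],[0,0,2,0,0,0]]])

```text
time: 36.3
position: [0.4956, -0.0734, 0.1212]
tool_rot: [0.74, 0.673, -0.001, -0.001]
ft_force: [-2.6, -3.4, -13.9]
grip_width: 0.015
```

Call:
carry_out(rows=[[[0,0,0,0,0,0],[0,0,0,0,0,0],[0,0,0,0,0,0],[0,0,0,0,0,0]]], fingers=0.45)

```text
time: 36.7
position: [0.4978, -0.0736, 0.1223]
tool_rot: [0.74, 0.673, 0.001, 0.002]
ft_force: [0.6, -0.1, 0.8]
grip_width: 0.0361
```

Call:
carry_out(rows=[[[0,0,-10,0,0,0],[0,0,-35,0,0,0],[0,0,-70,0,0,0],[0,0,-110,0,0,0],[0,0,-140,0,0,0],[0,0,-150,0,0,0],[0,0,-150,0,0,0]]])

```text
time: 37.4
position: [0.4972, -0.0736, 0.2729]
tool_rot: [0.74, 0.673, 0.001, 0.002]
ft_force: [-1.1, -0.5, -0.2]
grip_width: 0.0392
```

```bash
python3 st.py; python3 - <<'E'
from h import *
c=shot('wrist','w5'); c2=shot('side','s5')
i=c['color'][60:250,140:460,::-1];cv2.imwrite('pics/w5z.png',cv2.resize(i,None,fx=2.5,fy=2.5,interpolation=cv2.INTER_CUBIC))
E
```

```text
t 37.4 pos [ 0.4972 -0.0736  0.2729] w 0.0392 F tool [-0.63 -1.    0.22] M [-0.07  0.08  0.02]
tool x dir 84.54 arm ang -97.71 theta 1.2411 rad 0.1986
```

View pics/w5z.png

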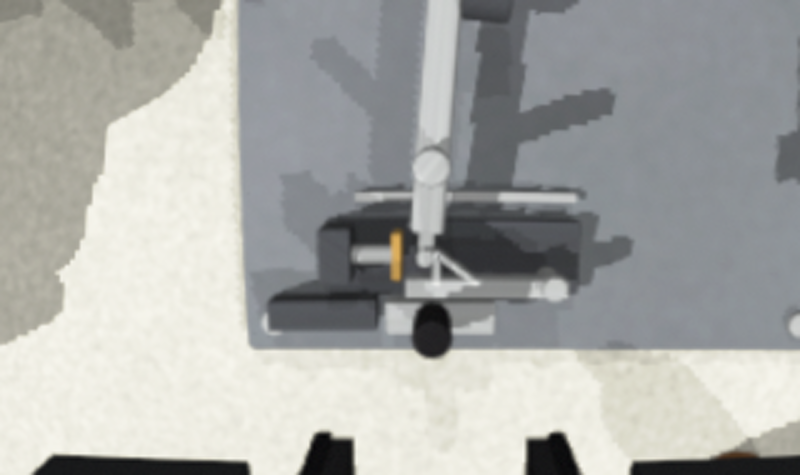

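The nose is hooked behind the pawl, clear of the brass plate. The bolt stands behind the pawl and nothing is touching the robot. Handing in.

```bash
python3 -c "
from rig import robot
print(robot.hand_in())"
```

```text
the job is handed in; nothing more can be done
None
```

The hammer is cocked on its catch and the safety bolt is pushed in against a hard stop. I handed the job in at about 37 s of the 72 s allowed; it reports no verdict.

- **Hammer:** I drew it back by the post. The ramp showed as a rise to about 13 N, and the click as a drop to about 9 N, at a joint value of about 1.27. I went about 1 mm further and stopped. On easing it forward, the pull fell to zero while the post stayed almost still. The fingers then opened with no force on them.
- **Trip plate:** in the last half-millimetre step the post stopped advancing and the pull rose by about 1.5 N. That could have been a light touch on the plate, but it was far below the 14 N of extra pull that fires the tester. It had not fired, and the later pictures show a gap between nose and plate.
- **Bolt:** I slid it by its knob with about 2 N of friction until it stopped. I then gripped it again and pushed with about 12 N, and it did not move. I measured about 40 mm of travel against the 45 mm quoted, so it probably started a few mm in. I took the hard stop as the end stop but did not check that any other way.
- **Last wrist picture:** it shows the nose hooked behind the pawl, the bolt standing behind it, and the robot clear of everything.
- **Glassware:** my path stayed clear of the bottle, beaker and jar. I did not check them again in a picture at the end.
- **Pictures:** I viewed 12, two over the budget.

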